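# Shut the weights case and push it home into the corner stop

### The job

The weighing is done: push the lid of the black weights case shut, then slide the case along the bench into the metal corner stop, with its hinge side flush against the long rail and its left end (seen from the robot) against the short rail. Never lift or tip the case, and leave everything else on the bench where it stands. Finish clear of the case.

Things in the scene. Friction and masses are not known exactly. Their poses are not given: they have to be found in the camera images.
- case: Loose black weights case of about 0.9 kg with lid (hidden variation), 110 mm (its x) by 160 mm (its y); walls 5 mm thick, 36 mm high, 48.5 mm high with the lid shut; brass weights stand inside. Origin: centre of its underside, z up. Its +x side carries the hinge and is turned towards the long rail, within about 25 degrees; +y is its left end. It slides on the bench under roughly 3 to 12 N.
- lid (a joint): Angle of the case's lid: 0 = shut, about 1.75 to 1.9 rad at the start = open, leaning back past upright towards the long rail; stop at 1.95. The lid is a flat slab, 110 mm from hinge to edge, 160 mm wide, 12 mm thick (0.12 kg), hinged along the case's y at case x = +55 mm, 36.5 mm above the bench. The hinge is slightly stiff (about 0.03 N m): the lid stays where it is left near upright, and falls shut by itself once pushed forwards (towards the case's -x) below about 0.8 rad.
- lid_edge (a point): Middle of the lid's free edge, mid-thickness: about 140 mm above the bench when open, at the case's -x side when shut.
- corner: Fixed L-shaped corner stop of two bright aluminium rails, each 20 mm wide and 25 mm high. Origin: the inner corner on the bench. Long rail: inner face in the plane x = 0, running along its -y for 380 mm from the corner. Short rail: inner face in the plane y = 0, running along its -x for 130 mm. Its x points away from the robot within 6 degrees. The case belongs in its -x, -y quadrant.
- case_rear_left (a point): The case's lower corner at its +x, +y (hinge side, left end): belongs at the inner corner of the stop.
- case_rear_right (a point): The case's lower corner at its +x, -y (hinge side, right end): belongs at the long rail.
- case_front_left (a point): The case's lower corner at its -x, +y (front, left end): belongs at the short rail.
- beaker: Bystander, loose: glass beaker, 68 mm wide and 90 mm tall, with two glass rods standing in it up to 150 mm high. Origin: centre of its underside.
- flask: Bystander, loose: green glass conical flask, 72 mm wide and 108 mm tall. Origin: centre of its underside.
- cylinder: Bystander, loose: glass measuring cylinder on a round blue foot 68 mm wide, 160 mm tall, easily tipped. Origin: centre of its underside.
- weight: Bystander, loose: single brass weight with a knob, 30 mm wide and 39 mm tall, on the left in front of the corner stop. Origin: centre of its underside.
- dish: Bystander, loose: white porcelain bowl, 84 mm wide, 30 mm tall. Origin: centre of its underside.
- funnel: Bystander, loose: white funnel standing mouth down, 90 mm wide, 100 mm tall, on the left. Origin: centre of its underside.
- jar: Bystander, loose: amber glass jar with a black cap, 56 mm wide, 80 mm tall, on the right. Origin: centre of its underside.
Things that resemble listed ones, but are neither listed nor needed, are in the scene too. Of the things like the case, leave any that is pink or red; of the rest the larger one is meant.

How it is judged:
By the outcome, as a careful person would: the job done as asked, in the order asked, and still so for the second after the job is handed in, with the robot touching nothing.
It also fails if it takes over 58 s, if anything falls off the work surface, if the arm or the gripper's body presses on something with over 40 N, if the wrist force passes 120 N, or if a joint passes its speed limit or range.

### The arm

A 6-joint arm with a two-finger parallel gripper is mounted at the origin on the work surface. World frame = base frame: x ahead of the robot, y to its left, z up, the work surface at z = 0. Lengths are in m, angles in rad, forces in N, time in s.
With the tool pointing down it reaches from about 0.3 to 0.875 m from the base axis. Payload 4.2 kg.
Tool frame: the origin (TCP) lies at the very end of the fingers, on their centre line; the grasp point (between the pads) lies 19 mm behind it (manip.grip_point_offset is the distance from the TCP to the grasp point, in m); z points along the fingers, y is the direction in which the jaws open and shut (so a half turn about z gives the same grasp; the last joint's range is limited). The gripper opens to 85 mm and grips with 20 to 120 N. Pads are 22 mm wide; open, the fingers measure 114 mm over their backs; the gripper's body (76 mm by 85 mm) begins 54 mm behind the grasp point. The pads swing forward as they close: fully open they stand 13 mm farther back than shut.
Start: joints at [-1.368, 0.32, 1.565, -0, 1.257, -0.02], TCP at [0.127, -0.561, 0.231] pointing down, gripper open.
Joint ranges: [-3.11, 3.11], [-0.84, 2.01], [0.21, 2.61], [-1.34, 4.49], [0.05, 2.63], [-2.56, 2.56]. Speed limits (rad/s): [2.57, 2.57, 3.14, 3.14, 3.14, 3.14].

### API

Orientations are given as a unit quaternion [x, y, z, w].
In Python, from station import telemetry, imaging, ticket, manip gives the robot as it stands.
- The arm moves only by the tool apply_moves, never from a script. Its argument "deltas" is a list of rows, each a list of 7 numbers: the shift along the world's x, y, z normalised to -1 to 1, where 1 is 0.12 m, then the turn, a rotation vector about the world's x, y, z normalised to -1 to 1, where 1 is 120 degrees, then the opening, from 0 (shut) to 1 (fully open). In form: [[dx, dy, dz, ax, ay, az, grip], ...]. A call has 1 to 12 rows; each row is the pose to reach, as a shift and turn from the pose measured when the call began; what a row does not reach only later rows make up. A row lasts 1/8 s, in which the tool goes at most 62.5 mm and 10.7 degrees, less where a joint would pass 70% of its speed; a pose out of reach is approached as far as the arm can. A call with a number of a shift or a turn outside -1 to 1 is refused whole. A call with a gripper value outside its range is refused whole. The fingers move at their own pace and stop on an object; "force" is the grip in N (left out, the last holds). Time passes only in rows, so rows that repeat a pose let the fingers close. It gives the time, the measured TCP pose, the force and the opening at its end, in the units of the state.
- telemetry.sense(): the state, without advancing time (a new reading comes with each control period).
- imaging.snapshot(name): name is "scene" or "top" or "wrist"; returns a dict with "img" (480x640x3 uint8, red, green, blue), "fx", "fy", "cx", "cy" (pixels), "R" (3x3) and "t" (3): a world point X has camera coordinates R X + t; the wrist camera has in their place "mount" (4x4, takes a point from camera to tool coordinates, whose origin is the TCP and whose axes are the flange's). Camera axes: x right, y down, z forward; pixel columns grow to the right and rows downward; lengths in m; the calibration is good to about 2 mm. The wrist camera is an equidistant fisheye: a pixel r from the principal point sees the ray r / f radians off the axis. A picture is of the moment at which its call begins: read the wrist's pose just before it. There is no depth.
- ticket.job_done(): hands the job in, once; it reports no verdict.
The state is a dict: "t": time; "q": joint angles; "joint_velocities": joint speeds; "joint_torque": joint torques, N m; "ee_pos": TCP position; "ee_rot": TCP orientation; "contact_force": force on the tool from outside, world axes, zero at the start; "moment": the same for the moment, N m; "grip_width": opening from 0.0 (shut) to 1.0 (fully open).
Only numpy, scipy, OpenCV 4.12 (cv2) and the standard library are available. Lean on these libraries where they do the work, as an engineer would, in place of code of your own. Each camera call takes 0.05 s, during which the arm holds its last target. There are 200 camera calls.

## Working session

There is one attempt and no reset: what is moved stays moved. The work goes in short steps, Python scripts to look and compute and a tool call to move; the robot and the scene stay as the last step left them, time stands still between calls to the robot, and variables do not carry over. Pictures are saved under pics/ and viewed, about 8 in all and at most 12, crops included, and the job is handed in when it is done.

Besides the shell and the picture viewer there is one more tool, called by a JSON object that holds its "op" and its "data". apply_moves: Moves the arm, as the interface text tells. Scaled input: -1 to 1 covers 0.12 m each way for a shift and 120 degrees each way for a turn. Its arguments: {"type":"object","properties":{"deltas":{"type":"array"},"force":{"type":"number"}},"required":["deltas"]}

```bash
mkdir -p pics; cat > h.py <<'E'
import numpy as np, cv2
from station import telemetry, imaging, ticket, manip
def snap(n,name):
    s=imaging.snapshot(n); cv2.imwrite(f'pics/{name}.png',s['img'][:,:,::-1]); 
    import pickle; pickle.dump(s,open(f'pics/{name}.pkl','wb')); return s
def ray(s,u,v,z):
    d=s['R'].T@np.array([(u-s['cx'])/s['fx'],(v-s['cy'])/s['fy'],1]); c=-s['R'].T@s['t']
    return c+d*(z-c[2])/d[2]
def proj(s,X):
    p=s['R']@np.array(X)+s['t']; return s['fx']*p[0]/p[2]+s['cx'],s['fy']*p[1]/p[2]+s['cy']
E
python3 - <<'E'
from h import *
for n in('top','scene'):
    s=snap(n,n+'0'); print(n,-s['R'].T@s['t'],s['fx'],s['R'].round(2).tolist())
print(telemetry.sense())
E
```

```text
top [ 0.36377846 -0.00954907  1.81043739] 604.8265091367671 [[-0.02, -1.0, -0.0], [-1.0, 0.02, -0.07], [0.07, 0.0, -1.0]]
scene [1.3345262  0.16623828 1.24746041] 599.3584949108697 [[-0.18, 0.98, -0.01], [0.8, 0.14, -0.59], [-0.58, -0.12, -0.81]]
{'t': 0.1, 'q': array([-1.36803828e+00,  3.20217394e-01,  1.56555506e+00, -1.72756981e-05,
        1.25738838e+00, -2.00022291e-02]), 'joint_velocities': array([-0.00065404, -0.00097822, -0.00408306,  0.00036776, -0.0007379 ,
       -0.00024341]), 'joint_torque': array([ 2.49756567e-04, -4.16408014e+01, -2.34704769e+01, -3.08231188e-05,
        4.87859026e-03, -1.89771851e-05]), 'ee_pos': array([ 0.12693962, -0.56037921,  0.23057317]), 'ee_rot': array([ 9.93803040e-01,  1.11152609e-01, -7.97295811e-05, -7.80069379e-04]), 'contact_force': array([-0.48352486, -0.33280975, -0.35230847]), 'moment': array([-0.01726059,  0.01193934, -0.05210237]), 'grip_width': 0.9970073215383086}
```

View pics/top0.png

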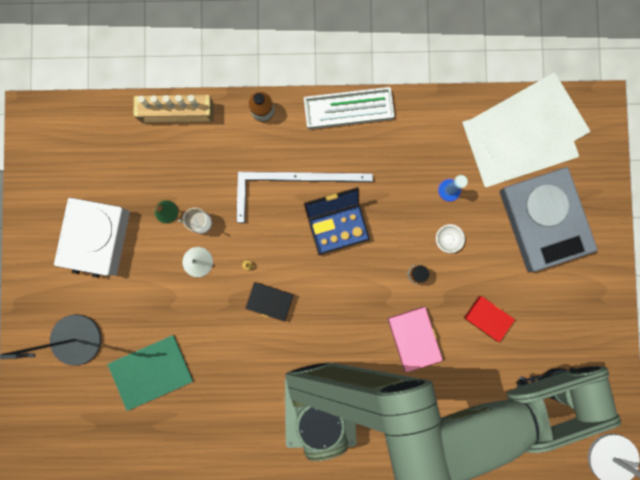

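View pics/scene0.png

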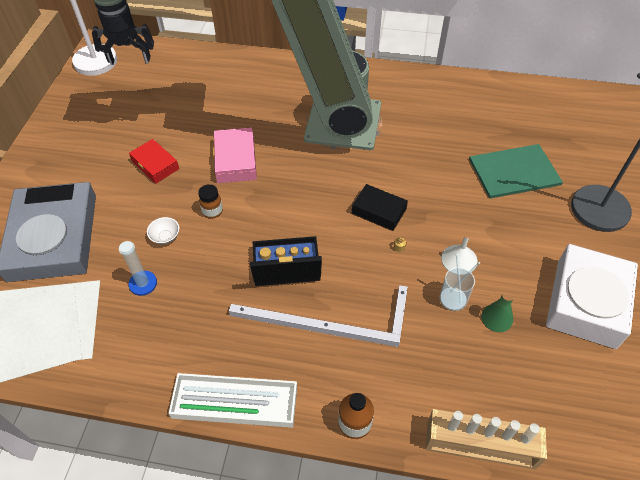

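The thing meant is the case. Candidates in the top view are the open black case at (337,222), the small black box at (270,301), the pink box at (415,338) and the red box at (490,318). I choose the open black case, which is the larger black one, and check it in a close crop.

```bash
python3 - <<'E'
import cv2
a=cv2.imread('pics/top0.png')[155:285,225:385]
cv2.imwrite('pics/c1.png',cv2.resize(a,None,fx=4.5,fy=4.5,interpolation=cv2.INTER_CUBIC))
a=cv2.imread('pics/scene0.png')[215:355,220:420]
cv2.imwrite('pics/c2.png',cv2.resize(a,None,fx=4,fy=4,interpolation=cv2.INTER_CUBIC))
E
```

```text
(no output)
```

View pics/c1.png

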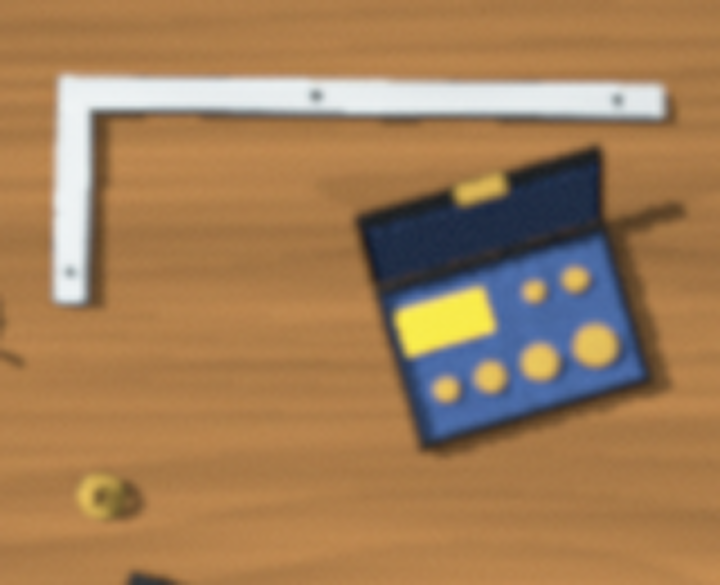

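View pics/c2.png

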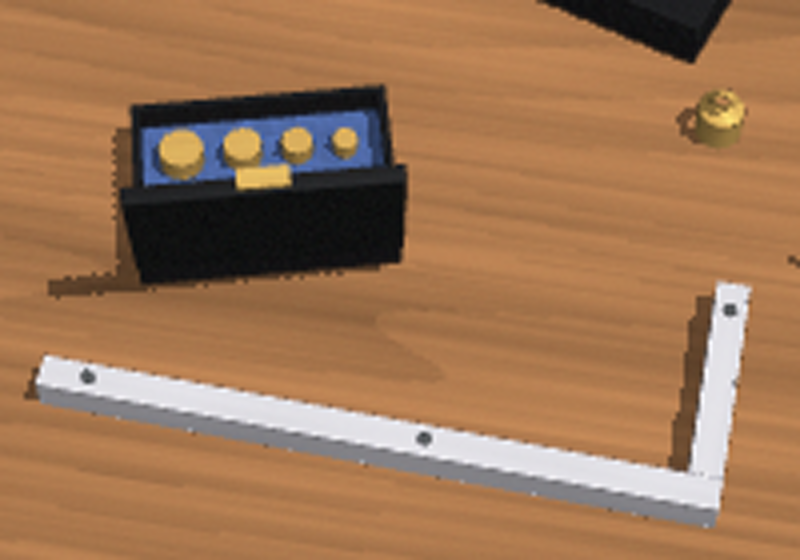

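The crops confirm it: an open black case with brass weights inside. In crop 1, the front corners are at (424,449) and (650,380), and the hinge line runs from (383,288) to (605,225). The rail's inner corner is at (93,112), the long rail ends at (664,119), and the short rail ends at (89,303).

```bash
python3 - <<'E'
from h import *
import pickle
s=pickle.load(open('pics/top0.pkl','rb'))
P=lambda u,v,z: ray(s,225+(u+.5)/4.5-.5,155+(v+.5)/4.5-.5,z)[:2]
c,e,f=P(93,112,.025),P(664,119,.025),P(89,303,.025)
print('corner',c.round(4),'end',e.round(4),'short',f.round(4),np.linalg.norm(e-c),np.linalg.norm(f-c))
ay=(c-e)/np.linalg.norm(c-e); print('corner yaw deg',np.degrees(np.arctan2(-ay[0],ay[1])))
fl,fr,hl,hr=P(424,449,.036),P(650,380,.036),P(383,288,.036),P(605,225,.036)
print('case',fl,fr,hl,hr,np.linalg.norm(fl-fr),np.linalg.norm(hl-hr),np.linalg.norm(fl-hl))
y=fl-fr+hl-hr; print('case yaw',np.degrees(np.arctan2(-y[0],y[1])),'ctr',(fl+fr+hl+hr)/4)
print('lid edge',P(360,215,.14),P(600,148,.14))
def S(img,u,v,z): return ray(img,u,v,z)[:2].round(3)
for n,(u,v,z) in dict(weight=(247.5,265.5,.03),dish=(450,238,.03),jar=(420,274,.08),beaker=(197,220,.06),funnel=(198,262,.03),smallbox=(270,301,.03)).items(): print(n,S(s,u,v,z))
print(manip.grip_point_offset)
E
```

```text
corner [0.6851 0.2113] end [ 0.6739 -0.1667] short [0.558  0.2151] 0.37818415847158177 0.12714715270675525
corner yaw deg -1.698044395384535
case [ 0.45728365 -0.00418227] [ 0.49993302 -0.15267598] [0.56337902 0.02091145] [ 0.60243911 -0.12542317] 0.1544970925376548 0.15145794855882685 0.10902258194067115
case yaw 15.490314926468043 ctr [ 0.5307587  -0.06534249]
lid edge [0.59727371 0.03262424] [ 0.63647799 -0.11655342]
weight [0.428 0.206]
dish [ 0.499 -0.392]
jar [ 0.394 -0.292]
beaker [0.562 0.349]
funnel [0.441 0.352]
smallbox [0.323 0.141]
0.0187
```

{"op": "apply_moves", "data": {"deltas": [[0.4,0.4,0.5,0,0,0,0],[0.7,0.7,0.5,0,0,0,0],[1,1,0.5,0,0,0,0]], "force": 30}}

```text
t: 0.48
ee_pos: [0.2481, -0.4397, 0.2916]
ee_rot: [0.994, 0.111, 0.0, 0.0]
contact_force: [0.9, -0.5, -0.1]
grip_width: 0.375
```

{"op": "apply_moves", "data": {"deltas": [[0.4,0.4,0,0,0,0,0],[0.7,0.7,0,0,0,0,0],[1,1,0,0,0,0,0]]}}

```text
t: 0.85
ee_pos: [0.3691, -0.3179, 0.2914]
ee_rot: [0.994, 0.111, 0.0, 0.0]
contact_force: [1.1, -1.1, -0.0]
grip_width: -0.001
```

{"op": "apply_moves", "data": {"deltas": [[0.4,0.4,0,0,0,0,0],[0.7,0.7,0,0,0,0,0],[1,1,0,0,0,0,0]]}}

```text
t: 1.23
ee_pos: [0.4902, -0.196, 0.291]
ee_rot: [0.994, 0.111, 0.0, -0.0]
contact_force: [0.9, -1.5, -0.8]
grip_width: -0.002
```

{"op": "apply_moves", "data": {"deltas": [[0.4,0.4,0,0,0,0,0],[0.7,0.7,0,0,0,0,0],[1,1,0,0,0,0,0],[1,1,0,0,0,0,0]]}}

```text
t: 1.72
ee_pos: [0.6119, -0.0733, 0.2894]
ee_rot: [0.994, 0.113, -0.001, -0.001]
contact_force: [-0.1, -0.5, 0.3]
grip_width: 0.002
```

{"op": "apply_moves", "data": {"deltas": [[0.4,0.33,0,0,0,0,0],[0.4,0.33,0,0,0,0,0],[0.4,0.33,-0.5,0,0,0,0],[0.4,0.33,-1,0,0,0,0],[0.4,0.33,-1,0,0,0,0]]}}

```text
t: 2.35
ee_pos: [0.6556, -0.0346, 0.1645]
ee_rot: [0.994, 0.113, -0.007, -0.001]
contact_force: [-0.1, -0.8, 0.3]
grip_width: 0.002
```

{"op": "apply_moves", "data": {"deltas": [[0,0,-0.25,0,0,0,0],[0,0,-0.5,0,0,0,0],[0,0,-0.5,0,0,0,0]]}}

```text
t: 2.72
ee_pos: [0.6554, -0.0354, 0.1054]
ee_rot: [0.994, 0.113, -0.007, -0.001]
contact_force: [-0.0, 0.9, 0.5]
grip_width: -0.002
```

```bash
python3 - <<'E'
from h import *
s=snap('scene','s1')
i=s['img'][:,:,::-1][130:330,180:420]; cv2.imwrite('pics/c3.png',cv2.resize(i,None,fx=3,fy=3))
E
```

```text
(no output)
```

View pics/c3.png

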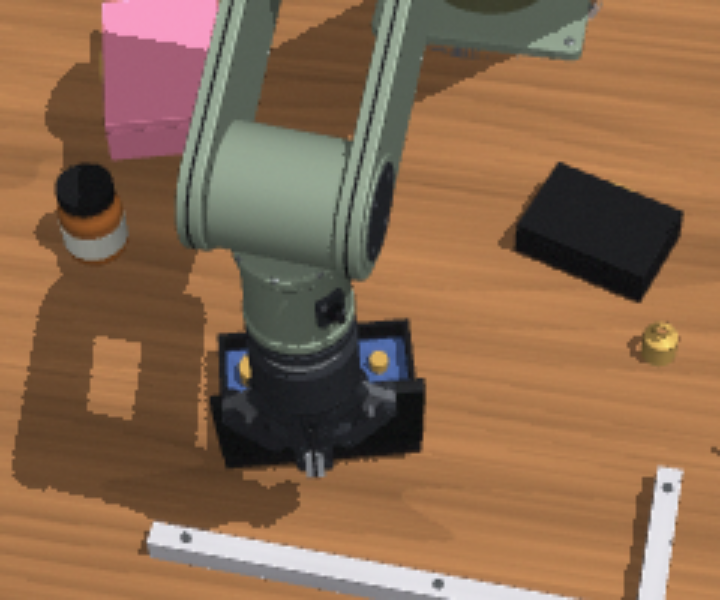

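The closed fingers are behind the lid at crop (313,462), in front of the rail. Next I push the lid forward.

{"op": "apply_moves", "data": {"deltas": [[-0.15,-0.04,0,0,0,0,0],[-0.3,-0.08,0,0,0,0,0],[-0.45,-0.125,0,0,0,0,0],[-0.6,-0.165,0,0,0,0,0],[-0.75,-0.2,0,0,0,0,0],[-0.9,-0.25,0,0,0,0,0]]}}

```text
t: 3.52
ee_pos: [0.5501, -0.0659, 0.1104]
ee_rot: [0.994, 0.113, -0.002, -0.0]
contact_force: [0.4, -1.6, 0.9]
grip_width: -0.003
```

{"op": "apply_moves", "data": {"deltas": [[-0.1,-0.03,0,0,0,0,0],[-0.2,-0.055,0,0,0,0,0],[-0.3,-0.08,0,0,0,0,0],[-0.4,-0.11,0,0,0,0,0],[-0.4,-0.11,0,0,0,0,0],[-0.4,-0.11,0,0,0,0,0]]}}

```text
t: 4.28
ee_pos: [0.5025, -0.0791, 0.1105]
ee_rot: [0.994, 0.113, -0.002, -0.0]
contact_force: [0.1, -0.0, 0.3]
grip_width: -0.003
```

```bash
python3 - <<'E'
from h import *
s=snap('scene','s2')
i=s['img'][:,:,::-1][180:330,200:420]; cv2.imwrite('pics/c4.png',cv2.resize(i,None,fx=3,fy=3))
E
```

```text
(no output)
```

View pics/c4.png

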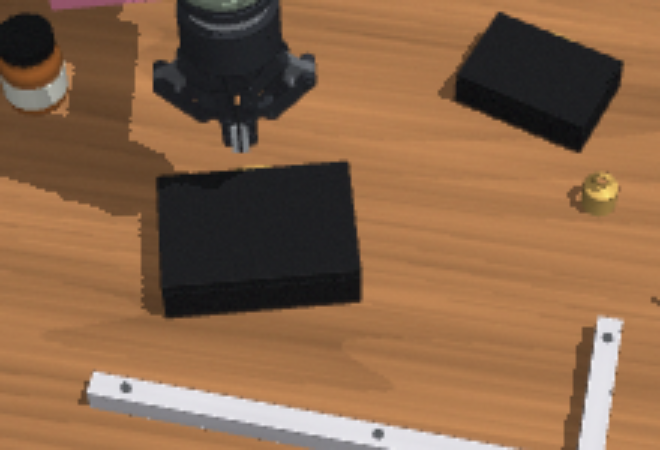

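The lid lies shut: its top corners are at crop (158,178), (348,163), (359,274) and (163,290). I'll measure the case from these.

```bash
cat >> h.py <<'E'
def case(s,pts,z=.0485): # order fr, fl, hl, hr
    p=np.array([ray(s,u,v,z)[:2] for u,v in pts]); y=p[1]-p[0]+p[2]-p[3]
    L=lambda a,b:np.linalg.norm(p[a]-p[b]).round(3)
    print(p.round(4).tolist(),'ctr',p.mean(0).round(4),'yaw',np.degrees(np.arctan2(-y[0],y[1])).round(2),L(0,1),L(2,3),L(1,2),L(0,3))
E
python3 - <<'E'
from h import *
import pickle
s=pickle.load(open('pics/s2.pkl','rb'))
case(s,[(200+u/3,180+v/3) for u,v in((158,178),(348,163),(359,274),(163,290))])
for u,v in ((597,318),(622,320),):print(ray(s,200+u/3,180+v/3,.025).round(4))
E
```

```text
[[0.5024, -0.1517], [0.461, 0.0004], [0.5676, 0.0281], [0.6085, -0.1221]] ctr [ 0.5348 -0.0613] yaw 15.22 0.158 0.156 0.11 0.11
[0.5618 0.2189 0.025 ]
[0.5603 0.2385 0.025 ]
```

{"op": "apply_moves", "data": {"deltas": [[-0.26,-0.03,0,0,0,0.02,0.8],[-0.52,-0.07,0,0,0,0.02,0.8],[-0.52,-0.07,-0.3,0,0,0.02,0.8],[-0.52,-0.07,-0.6,0,0,0.02,0.8],[-0.52,-0.07,-0.82,0,0,0.02,0.8],[-0.52,-0.07,-0.82,0,0,0.02,0.8]]}}

```text
t: 5.08
ee_pos: [0.4393, -0.0872, 0.0106]
ee_rot: [0.991, 0.133, -0.004, -0.001]
contact_force: [0.1, -0.7, -0.6]
grip_width: 0.8
```

{"op": "apply_moves", "data": {"deltas": [[0.12,0.03,0,0,0,0,0.8],[0.23,0.06,0,0,0,0,0.8],[0.31,0.09,0,0,0,-0.016,0.8],[0.39,0.115,0,0,0,-0.032,0.8],[0.465,0.145,0,0,0,-0.048,0.8],[0.54,0.17,0,0,0,-0.064,0.8],[0.62,0.2,0,0,0,-0.08,0.8],[0.7,0.23,0,0,0,-0.096,0.8],[0.775,0.255,0,0,0,-0.112,0.8],[0.85,0.285,0,0,0,-0.128,0.8],[0.93,0.31,0,0,0,-0.142,0.8],[0.93,0.31,0,0,0,-0.142,0.8]]}}

```text
t: 6.58
ee_pos: [0.552, -0.0494, 0.0112]
ee_rot: [1.0, -0.014, -0.003, -0.002]
contact_force: [-1.2, 1.2, 0.9]
grip_width: 0.8
```

```bash
python3 - <<'E'
from h import *
s=snap('scene','s3')
i=s['img'][:,:,::-1][180:355,200:440]; cv2.imwrite('pics/c5.png',cv2.resize(i,None,fx=3,fy=3))
E
```

```text
(no output)
```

View pics/c5.png

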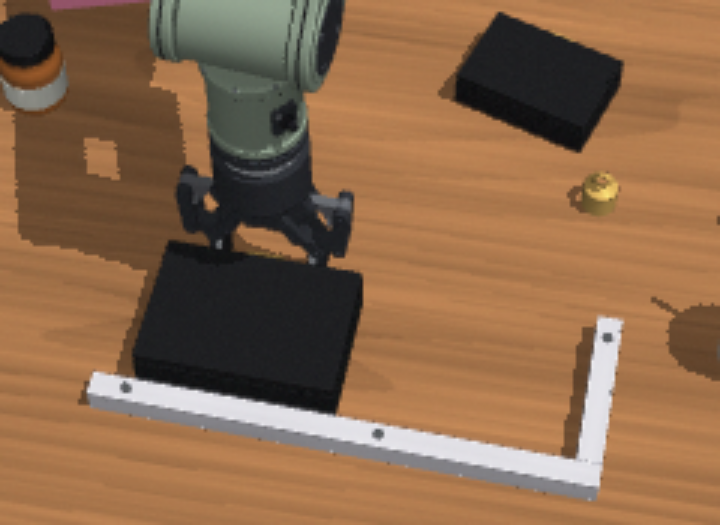

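The case is now nearly parallel to the long rail. Its top corners are at crop (170,243), (362,272), (339,384) and (135,352).

```bash
python3 - <<'E'
from h import *
import pickle
s=pickle.load(open('pics/s3.pkl','rb'))
case(s,[(200+u/3,180+v/3) for u,v in((170,243),(362,272),(339,384),(135,352))])
P=lambda u,v:ray(s,200+u/3,180+v/3,.025)[:2].round(4)
print('rail outer corner top',P(600,487),'inner corner',P(578,459),'end inner',P(95,373),'short end inner',P(597,318))
E
```

```text
[[0.5639, -0.127], [0.5653, 0.0301], [0.6685, 0.0301], [0.6674, -0.1302]] ctr [ 0.6163 -0.0492] yaw -0.47 0.157 0.16 0.103 0.104
rail outer corner top [0.7089 0.2349] inner corner [0.6885 0.2164] end inner [ 0.678  -0.1623] short end inner [0.5618 0.2189]
```

{"op": "apply_moves", "data": {"deltas": [[-0.15,0,0,0,0,0,0.8],[-0.3,0,0,0,0,0,0.8],[-0.3,0,0.5,0,0,0,0.4],[-0.3,0,1,0,0,0,0.4],[-0.3,0,1,0,0,0,0.4]]}}

```text
t: 7.25
ee_pos: [0.5202, -0.05, 0.1368]
ee_rot: [1.0, -0.014, 0.004, -0.001]
contact_force: [-0.5, 0.4, 0.2]
grip_width: 0.4
```

{"op": "apply_moves", "data": {"deltas": [[0,0,0,0,0,0.08,0.4],[0,-0.2,0,0,0,0.16,0.4],[0.1,-0.4,0,0,0,0.24,0.4],[0.3,-0.6,0,0,0,0.32,0.4],[0.5,-0.8,0,0,0,0.4,0.4],[0.7,-1,0,0,0,0.48,0.4],[0.78,-1,0,0,0,0.56,0.4],[0.78,-1,0,0,0,0.64,0.4],[0.78,-1,0,0,0,0.72,0.4],[0.78,-1,0,0,0,0.75,0.4],[0.78,-1,0,0,0,0.75,0.4]]}}

```text
t: 8.62
ee_pos: [0.6138, -0.1699, 0.1359]
ee_rot: [0.717, 0.697, 0.002, -0.004]
contact_force: [1.2, 0.2, -0.2]
grip_width: 0.4
```

{"op": "apply_moves", "data": {"deltas": [[0,-0.15,0,0,0,0,0.4],[0,-0.15,-0.4,0,0,0,0.4],[0,-0.15,-0.8,0,0,0,0.4],[0,-0.15,-1,0,0,0,0.4],[0,-0.15,-1,0,0,0,0.4]]}}

```text
t: 9.25
ee_pos: [0.6122, -0.1885, 0.0136]
ee_rot: [0.718, 0.696, 0.001, -0.006]
contact_force: [-0.2, 0.3, 0.1]
grip_width: 0.4
```

{"op": "apply_moves", "data": {"deltas": [[0,0.1,0,0,0,0,0.4],[0,0.2,0,0,0,0,0.4],[0,0.3,0,0,0,0,0.4],[0,0.37,0,0,0,0,0.4],[0.01,0.45,0,0,0,0,0.4],[0.01,0.53,0,0,0,0,0.4],[0.02,0.61,0,0,0,0,0.4],[0.02,0.69,0,0,0,0,0.4],[0.02,0.77,0,0,0,0,0.4],[0.03,0.85,0,0,0,0,0.4],[0.03,0.93,0,0,0,0,0.4],[0.03,1,0,0,0,0,0.4]]}}

```text
t: 10.75
ee_pos: [0.6165, -0.0692, 0.0143]
ee_rot: [0.717, 0.697, 0.001, -0.004]
contact_force: [-0.5, -4.7, 2.5]
grip_width: 0.394
```

```bash
python3 - <<'E'
from h import *
s=snap('scene','s4')
i=s['img'][:,:,::-1][180:355,200:440]; cv2.imwrite('pics/c6.png',cv2.resize(i,None,fx=3,fy=3))
E
```

```text
(no output)
```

View pics/c6.png

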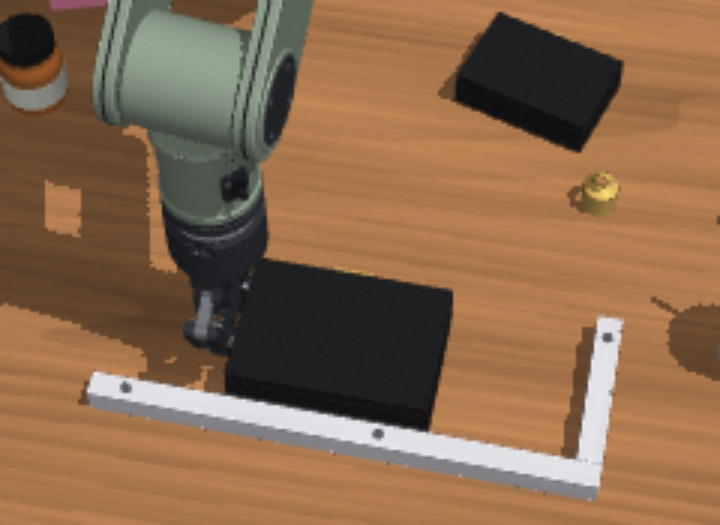

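The case slides along the rail, still parallel to it. Its left end is at crop (452,290), and I'll keep pushing it left.

{"op": "apply_moves", "data": {"deltas": [[0,0.08,0,0,0,0,0.4],[0,0.16,0,0,0,0,0.4],[0.01,0.24,0,0,0,0,0.4],[0.01,0.32,0,0,0,0,0.4],[0.01,0.4,0,0,0,0,0.4],[0.015,0.48,0,0,0,0,0.4],[0.015,0.56,0,0,0,0,0.4],[0.02,0.64,0,0,0,0,0.4],[0.02,0.72,0,0,0,0,0.4],[0.025,0.78,0,0,0,0,0.4],[0.025,0.83,0,0,0,0,0.4],[0.025,0.83,0,0,0,0,0.4]]}}

```text
t: 12.3
ee_pos: [0.6195, 0.0327, 0.0142]
ee_rot: [0.717, 0.697, 0.001, -0.005]
contact_force: [-0.3, 0.6, -0.2]
grip_width: 0.399
```

{"op": "apply_moves", "data": {"deltas": [[0,0.02,0,0,0,0,0.4],[0,0.04,0,0,0,0,0.4],[0,0.05,0,0,0,0,0.4],[0,0.05,0,0,0,0,0.4]]}}

```text
t: 12.8
ee_pos: [0.6195, 0.0387, 0.0142]
ee_rot: [0.717, 0.697, 0.001, -0.005]
contact_force: [0.3, -5.0, 0.1]
grip_width: 0.397
```

{"op": "apply_moves", "data": {"deltas": [[0,0.02,0,0,0,0,0.4],[0,0.04,0,0,0,0,0.4],[0,0.04,0,0,0,0,0.4]]}}

```text
t: 13.18
ee_pos: [0.6195, 0.0439, 0.0142]
ee_rot: [0.717, 0.697, 0.002, -0.005]
contact_force: [0.4, -4.2, 0.4]
grip_width: 0.398
```

{"op": "apply_moves", "data": {"deltas": [[0,0.02,0,0,0,0,0.4],[0,0.025,0,0,0,0,0.4],[0,0.025,0,0,0,0,0.4]]}}

```text
t: 13.55
ee_pos: [0.6194, 0.0457, 0.0142]
ee_rot: [0.717, 0.697, 0.001, -0.005]
contact_force: [0.4, -8.1, 1.8]
grip_width: 0.4
```

```bash
python3 - <<'E'
from h import *
print(telemetry.sense()['contact_force'])
s=snap('top','t2')
i=s['img'][:,:,::-1][155:265,225:385]; cv2.imwrite('pics/c7.png',cv2.resize(i,None,fx=5,fy=5,interpolation=cv2.INTER_CUBIC))
E
```

```text
[ 0.41857892 -8.05788813  1.81040966]
```

View pics/c7.png

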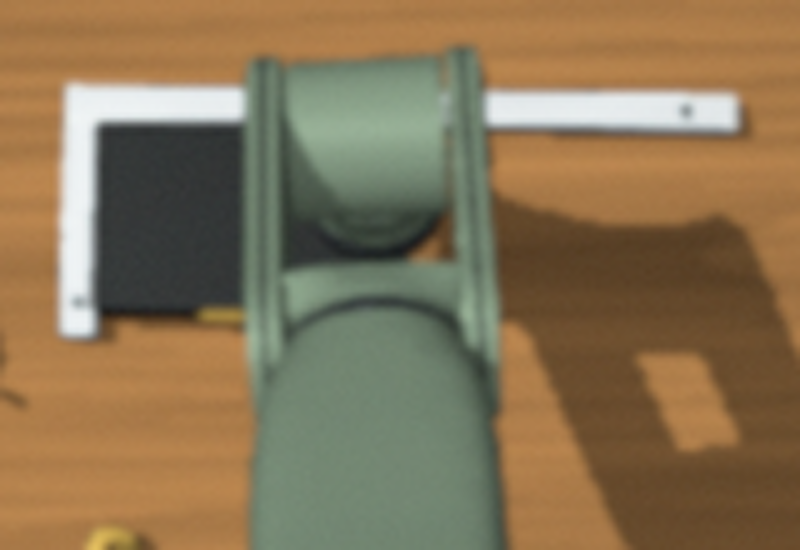

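The case sits in the corner: its left edge is at the short rail (crop x≈98) and its hinge side is at the long rail (crop y≈125). Next is a seating push on the front.

{"op": "apply_moves", "data": {"deltas": [[0,-0.17,0,0,0,0,0.4],[0,-0.33,0,0,0,0,0.4],[0,-0.33,0.4,0,0,0,0.4],[0,-0.33,0.8,0,0,0,0.4],[0,-0.33,1,0,0,0,0.4],[0,-0.33,1,0,0,0,0.4]]}}

```text
t: 14.35
ee_pos: [0.6206, 0.0055, 0.1363]
ee_rot: [0.718, 0.696, 0.003, -0.003]
contact_force: [0.2, 0.5, 0.2]
grip_width: 0.404
```

{"op": "apply_moves", "data": {"deltas": [[-0.15,0,0,0,0,-0.08,0.8],[-0.3,0.1,0,0,0,-0.16,0.8],[-0.45,0.2,0,0,0,-0.24,0.8],[-0.6,0.3,0,0,0,-0.32,0.8],[-0.77,0.45,0,0,0,-0.4,0.8],[-0.77,0.6,0,0,0,-0.48,0.8],[-0.77,0.75,0,0,0,-0.56,0.8],[-0.77,0.9,0,0,0,-0.64,0.8],[-0.77,1,0,0,0,-0.72,0.8],[-0.77,1,0,0,0,-0.75,0.8],[-0.77,1,0,0,0,-0.75,0.8]]}}

```text
t: 15.72
ee_pos: [0.5273, 0.1252, 0.1346]
ee_rot: [1.0, -0.015, 0.003, -0.0]
contact_force: [0.5, 0.1, 0.0]
grip_width: 0.797
```

{"op": "apply_moves", "data": {"deltas": [[0,0.04,-0.3,0,0,0,0.8],[0,0.04,-0.6,0,0,0,0.8],[0,0.04,-0.9,0,0,0,0.8],[0,0.04,-1,0,0,0,0.8],[0,0.04,-1,0,0,0,0.8]]}}

```text
t: 16.35
ee_pos: [0.5269, 0.1297, 0.0139]
ee_rot: [1.0, -0.015, 0.002, 0.0]
contact_force: [0.1, 0.6, -0.3]
grip_width: 0.801
```

{"op": "apply_moves", "data": {"deltas": [[0.08,0,0,0,0,0,0.8],[0.16,0,0,0,0,0,0.8],[0.21,0,0,0,0,0,0.8],[0.25,0,0,0,0,0,0.8],[0.27,0,0,0,0,0,0.8],[0.27,0,0,0,0,0,0.8]]}}

```text
t: 17.1
ee_pos: [0.5589, 0.1296, 0.0138]
ee_rot: [1.0, -0.015, 0.001, 0.0]
contact_force: [-1.4, -0.2, 0.3]
grip_width: 0.797
```

{"op": "apply_moves", "data": {"deltas": [[0.015,0,0,0,0,0,0.8],[0.03,0,0,0,0,0,0.8],[0.03,0,0,0,0,0,0.8]]}}

```text
t: 17.48
ee_pos: [0.5596, 0.1294, 0.0136]
ee_rot: [1.0, -0.014, -0.002, 0.001]
contact_force: [-6.9, 0.6, 4.9]
grip_width: 0.8
```

{"op": "apply_moves", "data": {"deltas": [[0.03,0,0,0,0,0,0.8],[0.06,0,0,0,0,0,0.8],[0.08,0,0,0,0,0,0.8],[0.08,0,0,0,0,0,0.8]]}}

```text
t: 17.98
ee_pos: [0.565, 0.1291, 0.0133]
ee_rot: [1.0, -0.014, -0.006, 0.001]
contact_force: [-10.4, 0.1, 7.7]
grip_width: 0.8
```

{"op": "apply_moves", "data": {"deltas": [[0.02,0,0.01,0,0,0,0.8],[0.04,0,0.01,0,0,0,0.8],[0.04,0,0.01,0,0,0,0.8]]}}

```text
t: 18.35
ee_pos: [0.5648, 0.1292, 0.0134]
ee_rot: [1.0, -0.015, -0.012, 0.002]
contact_force: [-11.5, 2.3, 3.9]
grip_width: 0.797
```

{"op": "apply_moves", "data": {"deltas": [[0.04,0,0.01,0,0,0,0.8],[0.08,0,0.01,0,0,0,0.8],[0.08,0,0.01,0,0,0,0.8]]}}

```text
t: 18.73
ee_pos: [0.5643, 0.1292, 0.0134]
ee_rot: [1.0, -0.015, -0.023, 0.002]
contact_force: [-21.7, 3.2, 11.2]
grip_width: 0.8
```

{"op": "apply_moves", "data": {"deltas": [[-0.12,0,0,0,0,0,0.8],[-0.25,0,0.02,0,-0.02,0,0.8],[-0.3,0,0.4,0,-0.02,0,0.8],[-0.3,0,0.8,0,-0.02,0,0.4],[-0.3,0,1,0,-0.02,0,0.4],[-0.3,0,1,0,-0.02,0,0.4]]}}

```text
t: 19.48
ee_pos: [0.5302, 0.1295, 0.1355]
ee_rot: [1.0, -0.015, 0.001, 0.002]
contact_force: [0.1, -0.2, -0.3]
grip_width: 0.4
```

{"op": "apply_moves", "data": {"deltas": [[0,-0.1,0,0,0,0.08,0.4],[0,-0.2,0,0,0,0.16,0.4],[0,-0.4,0,0,0,0.24,0.4],[0.1,-0.6,0,0,0,0.32,0.4],[0.3,-0.8,0,0,0,0.4,0.4],[0.5,-1,0,0,0,0.48,0.4],[0.7,-1,0,0,0,0.56,0.4],[0.78,-1,0,0,0,0.64,0.4],[0.78,-1,0,0,0,0.72,0.4],[0.78,-1,0,0,0,0.75,0.4],[0.78,-1,0,0,0,0.75,0.4]]}}

```text
t: 20.85
ee_pos: [0.6233, 0.0094, 0.1337]
ee_rot: [0.718, 0.696, 0.001, -0.001]
contact_force: [0.4, -0.5, -0.2]
grip_width: 0.402
```

{"op": "apply_moves", "data": {"deltas": [[0,0,-0.3,0,0,0,0.4],[0,0,-0.6,0,0,0,0.4],[0,0,-0.9,0,0,0,0.4],[0,0,-1,0,0,0,0.4],[0,0,-1,0,0,0,0.4],[0,0.1,-1,0,0,0,0.4],[0,0.2,-1,0,0,0,0.4],[0,0.26,-1,0,0,0,0.4],[0,0.29,-1,0,0,0,0.4],[0,0.32,-1,0,0,0,0.4],[0,0.34,-1,0,0,0,0.4],[0,0.34,-1,0,0,0,0.4]]}}

```text
t: 22.35
ee_pos: [0.6235, 0.0455, 0.0142]
ee_rot: [0.718, 0.697, -0.001, 0.002]
contact_force: [-0.3, -16.8, 3.2]
grip_width: 0.399
```

{"op": "apply_moves", "data": {"deltas": [[0,0.02,0,0,0,0,0.4],[0,0.04,0,0,0,0,0.4],[0,0.04,0,0,0,0,0.4]]}}

```text
t: 22.72
ee_pos: [0.6234, 0.0453, 0.0143]
ee_rot: [0.717, 0.697, -0.004, 0.004]
contact_force: [0.1, -16.6, 1.0]
grip_width: 0.399
```

{"op": "apply_moves", "data": {"deltas": [[0,-0.15,0,0,0,0,0.4],[0,-0.35,0,0,0,0,0.4],[0,-0.5,0,0,0,0,0.4],[0,-0.5,0.4,0,0,0,0.4],[0,-0.5,0.8,0,0,0,0.4],[0,-0.5,1,0,0,0,0.4]]}}

```text
t: 23.48
ee_pos: [0.6246, -0.0151, 0.1374]
ee_rot: [0.717, 0.697, -0.002, 0.006]
contact_force: [0.2, 0.1, 0.4]
grip_width: 0.401
```

{"op": "apply_moves", "data": {"deltas": [[-0.3,-0.4,0.3,0,0,0,0.4],[-0.6,-0.7,0.6,0,0,0,0.4],[-1,-1,1,0,0,0,0.4],[-1,-1,1,0,0,0,0.4]]}}

```text
t: 23.98
ee_pos: [0.5035, -0.1367, 0.2601]
ee_rot: [0.718, 0.696, -0.001, 0.008]
contact_force: [0.7, -0.5, -0.4]
grip_width: 0.399
```

{"op": "apply_moves", "data": {"deltas": [[-0.4,-0.4,0,0,0,0,0.4],[-0.7,-0.7,0,0,0,0,0.4],[-1,-1,0,0,0,0,0.4],[-1,-1,0,0,0,0,0.4]]}}

```text
t: 24.48
ee_pos: [0.3818, -0.2581, 0.2596]
ee_rot: [0.72, 0.694, -0.001, 0.007]
contact_force: [0.1, 0.1, -0.1]
grip_width: 0.399
```

```bash
python3 - <<'E'
from h import *
print(telemetry.sense()['t'],telemetry.sense()['contact_force'])
s=snap('top','t3'); i=s['img'][:,:,::-1][165:255,225:385]; a=cv2.resize(i,(800,450),interpolation=cv2.INTER_CUBIC)
cv2.imwrite('pics/c8.png',a)
s=snap('scene','s5')
i=s['img'][:,:,::-1][200:350,260:440]; cv2.imwrite('pics/c9.png',cv2.resize(i,None,fx=4,fy=4,interpolation=cv2.INTER_CUBIC))
E
```

```text
24.475 [ 0.13396716  0.07298953 -0.06200628]
```

View pics/c8.png

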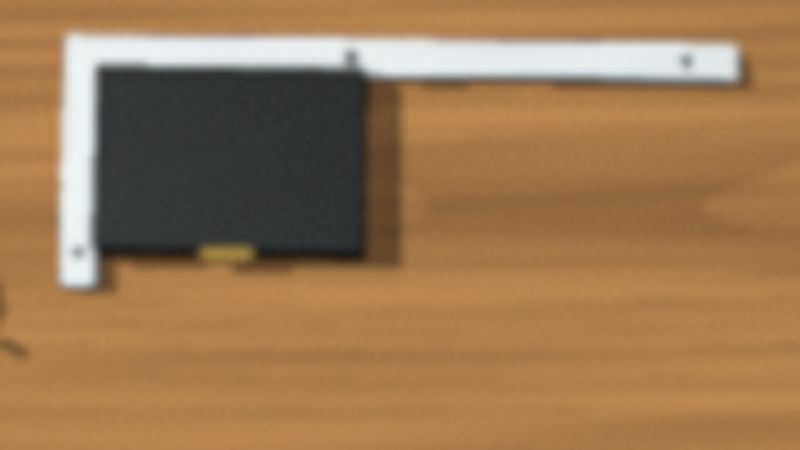

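View pics/c9.png

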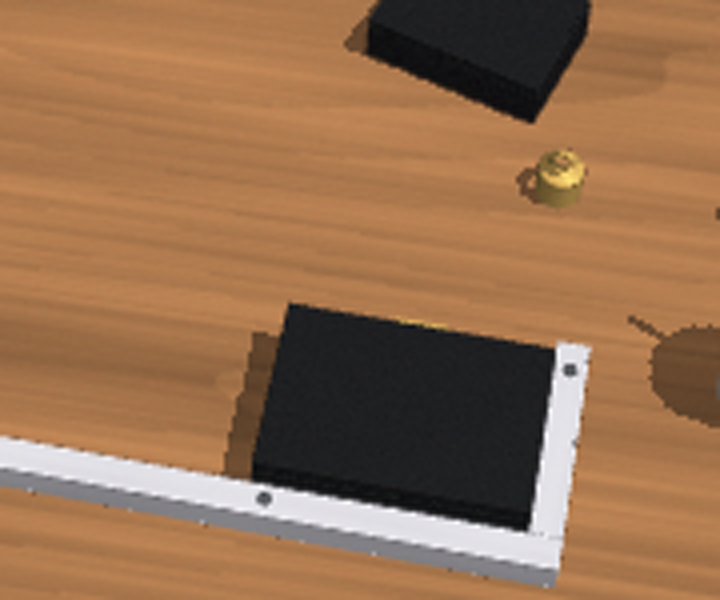

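Both views show the case shut and flush in the corner. In the scene crop its corner is at (530,530), with no gap to either rail. I'll check the bystanders by image difference, then hand in.

```bash
python3 - <<'E'
from h import *
for a,b,n in(('top0','t3','top'),('scene0','s5','scene')):
    d=cv2.absdiff(cv2.imread(f'pics/{a}.png'),cv2.imread(f'pics/{b}.png')).max(2)
    m=cv2.morphologyEx((d>45).astype('uint8'),cv2.MORPH_OPEN,np.ones((2,2),np.uint8))
    k,_,st,_=cv2.connectedComponentsWithStats(m); print(n,[r.tolist() for r in st[1:] if r[4]>12])
print(ticket.job_done())
E
```

```text
top [[244, 178, 62, 42, 2374], [306, 188, 71, 69, 3115], [328, 196, 9, 4, 23], [349, 246, 169, 151, 11645], [293, 363, 64, 14, 624], [387, 364, 235, 116, 16184], [257, 377, 129, 103, 5393], [327, 377, 21, 6, 96], [439, 401, 30, 16, 327], [342, 403, 42, 14, 110], [300, 415, 18, 29, 334], [309, 416, 34, 34, 667], [344, 434, 6, 10, 37]]
scene [[93, 0, 62, 66, 1840], [64, 0, 239, 210, 14029], [276, 0, 5, 17, 49], [304, 0, 38, 42, 1041], [345, 0, 58, 147, 5122], [157, 17, 5, 7, 17], [293, 51, 39, 44, 567], [342, 58, 6, 15, 45], [322, 108, 9, 19, 84], [333, 110, 18, 10, 119], [241, 129, 13, 4, 42], [255, 138, 89, 17, 548], [351, 149, 5, 3, 14], [233, 237, 90, 53, 3240], [317, 277, 83, 57, 3476]]
the job is handed in; nothing more can be done
None
```

The weights case is shut and sitting in the corner stop, and I handed the job in at about 24.5 s with the arm clear of it.

- **How it went:** I pushed the lid forward from behind with closed fingers until it fell shut. I then slid the case by its front, turning it parallel to the long rail, and pushed its right end along to the short rail. Finally I pressed it against each rail; it stopped moving at about 22 N on the long rail and 17 N on the short rail. It was only pushed, and I saw no sign of lifting or tipping.
- **Final views:** both cameras show the lid shut and no visible gap at either rail. The tool force read about zero.
- **Bystanders:** comparing start and end pictures, I found changes only at the case and where the arm or its shadow moved. In the top view the arm's region covers the jar; only the scene view checks it, and shows no change there.
- **Small disagreement:** the two cameras differed by 3–5 mm on the rail corner, so I relied on the contact force to confirm the case was seated.

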